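Hang the valve key back on its peg

ROBOT

A 6-joint arm with a two-finger parallel gripper is mounted at the origin on the work surface. World frame = base frame: x ahead of the robot, y to its left, z up, the work surface at z = 0. Lengths are in m, angles in rad, forces in N, time in s.
With the tool pointing down it reaches from about 0.35 to 0.925 m from the base axis. Payload 6.4 kg.
Tool frame: the origin (TCP) lies midway between the tips of the shut fingers; the grasp point (between the pads) lies manip.grip_point_offset behind it (manip.grip_point_offset is the distance from the TCP to the grasp point, in m); z points along the fingers, y is the line along which they close (so a half turn about z gives the same grasp; the last joint's range is limited). The gripper opens to 94 mm and grips with 3 to 60 N. Pads are 16 mm wide; open, the fingers measure 119 mm over their backs; the gripper's body (75 mm by 177 mm) begins 78 mm behind the grasp point.
Start: joints at [-1.385, 0.245, 1.558, -0, 1.339, -0.174], TCP at [0.229, -0.608, 0.205] pointing down, gripper open.
Joint ranges: [-3.13, 3.13], [-1.02, 2.26], [0.13, 2.54], [-0.95, 4.09], [0.21, 2.88], [-2.74, 2.74]. Speed limits (rad/s): [2.57, 2.57, 3.14, 3.14, 3.14, 3.14].

INTERFACE

Orientations are given as a unit quaternion [x, y, z, w].
In Python, from station import manip, capture gives the robot as it stands.
- The arm moves only by the tool drive_tool, never from a script. Its argument "plan" is a list of rows, each an object with "dp": the shift along the tool's x, y, z in mm, a list of three; "turn": the turn, a rotation vector about the tool's x, y, z in degrees, a list of three; "gripper": the finger opening in mm, from 0 to 94. In form: [{"dp": [tx, ty, tz], "turn": [wx, wy, wz], "gripper": gripper}, ...]. A call has 1 to 12 rows; each row shifts and turns the commanded pose from where the row before left it, along the tool's axes as they then stand; what a row does not reach is not made up. A row lasts 1/12 s, in which the tool goes at most 41.7 mm and 7.16 degrees, less where a joint would pass 70% of its speed; a pose out of reach is approached as far as the arm can. A call is refused whole if a number of a shift passes 41.7 or a number of a turn 7.16, either way. A call with a gripper value outside its range is refused whole. The fingers move at their own pace and stop on an object; the grip force is fixed at half the most. Time passes only in rows, so rows that do not move let the fingers close. It gives the time, the measured TCP pose, the force, the opening and the grip force at its end, in the units of the state.
- manip.observe(): the state, without advancing time (a new reading comes with each control period).
- capture(name): name is "scene" or "top"; returns a dict with "pixels" (384x512x3 uint8, red, green, blue), "K" (3x3 intrinsics, pixels), "camera_from_world" (4x4, takes a point from world to camera coordinates). Camera axes: x right, y down, z forward; pixel columns grow to the right and rows downward; lengths in m; the calibration is good to about 2 mm. A picture is of the moment at which its call begins. There is no depth.
- manip.finish_job(): hands the job in; it is judged then, once.
The state is a dict: "clock": time; "joint_positions": joint angles; "joint_velocities": joint speeds; "joint_efforts": joint torques, N m; "tool_pos": TCP position; "eef_rot": TCP orientation; "wrist_force": force on the tool from outside, world axes, zero at the start; "wrist_torque": the same for the moment, N m; "grip_width": opening from 0.0 (shut) to 1.0 (fully open); "gripper_force": force on a finger pad.
Only numpy, scipy, OpenCV 4.12 (cv2) and the standard library are available. Lean on these libraries where they do the work, as an engineer would, in place of code of your own. Each camera call takes 0.05 s, during which the arm holds its last target. There are 200 camera calls.

TASK

The valve key has been left standing on the middle valve of the manifold. Lift it off, stand it upright on the bench and let go of it to change your grip, then hang it by its eye on the empty peg of the key rail and leave it hanging there. Do not drop it, and leave the other tools and things where they are.

Things in the scene. Friction and masses are not known exactly. Their poses are not given: they have to be found in the camera images.
- key: Valve key, plain steel, about 0.4 kg, 115 mm tall, upright. Below, a square socket block 40 x 40 x 38 mm tall, flat underneath, with a 20 mm square cavity 30 mm deep open below; it stands by itself on the bench. Above, a flat strip 10 mm thick (its x), 40 mm wide (its y), with an eye near its rounded top. Origin: centre of the underside, z up. At the start its axes are parallel to the manifold's.
- key_eye (a point): Centre of the key's round eye, 26 mm in diameter, bored through the strip along the key's x; 95 mm above the key's underside, on its mid-axis. The strip's edges are straight from 38 mm up to this height; above it the top is a half round of radius 20 mm. Same axes as the key.
- manifold: Fixed valve manifold on a blue base plate 150 x 240 x 12 mm. Origin: centre of the plate's underside, on the bench; z up. Three valves stand in a row along its y: the key-operated one at y = 0, others with black star knobs at y = +46 and -46 mm. A dial gauge 62 mm in diameter, top 125 mm above the bench, stands at y = +97 mm.
- left_knob (a point): Centre of the top of the star knob at the manifold's y = +46 mm; the one at y = -46 mm is alike. 40 mm in diameter, top 178 mm and underside 144 mm above the bench, on a 30 mm thick stem tube. The key's top is at 184 mm, with 6 mm of air between each edge of its strip and the knob beside it, so between the knobs only the strip's flat faces (towards -x and +x) are free to the fingers.
- middle_valve (a point): Centre of the middle valve's flat top, 69 mm above the bench, on which the key's underside rests at the start; from here a 16 mm square spindle rises 28 mm into the key's socket (2 mm play all round). The key comes off straight up.
- rail: Fixed key rail: blue flat bar 340 mm long (its y), 170 to 206 mm above the bench, on two posts as high, 155 mm either side of the middle, with feet 100 x 50 mm. Origin on the bench below the middle of the bar's front face, which faces its -x. Three like pegs 95 mm apart (y = -95, 0, +95 mm) stick out of the front; two hold tools, one is empty.
- peg: The empty peg, any one of the three: a fixed steel rod 11 mm in diameter with a round end. Origin: the rod's root, on its axis, 188 mm above the bench, at the front of a fixing plate 28 mm wide, 30 mm high. It points to the rail's -x and rises 8 degrees: the axis runs from (0,0,0) to x = -72 mm, z = +10 mm; the tip reaches x = -77 mm. Axes parallel to the rail's.
- small_key: Bystander: a smaller dark key of the same shape, 28 mm wide, 89 mm long, hanging on another peg. Origin: centre of its eye.
- hook_spanner: Bystander: a flat hook spanner, at most 60 mm wide, about 155 mm long, hanging by its eye on the remaining peg. Origin: centre of its eye.
- mould_ring: Bystander: a dark steel ring 100 mm in diameter, 55 mm high, on the bench. Origin: centre of its underside.
- oil_bottle: Bystander: a white plastic bottle with black cap, 56 mm in diameter, 130 mm tall, on the bench. Origin: centre of its underside.
Not all that is in view belongs to the job. What is shaped like the key but orange or yellow is not meant.

How it is judged:
On the way, in this order (a step that is already met when the one before it is completed fails the run):
1. the key is lifted clear of the middle valve's spindle (z of key in the frame of middle_valve above 0.03 m), for 0.1 s.
2. the key stands upright on the bench, let go of (height (world z) of key below 0.006 m and angle between key's own z axis and vertical below 0.15 rad and contact force between the fingers and key below 0.1 N and linear speed of key below 0.05 m/s), for 0.2 s.
At the end, for the whole second after the job is handed in: The key hangs on the empty peg: the centre of its eye lies between the peg's root and 68 mm out from it, within 14 mm sideways of the peg and from 22 mm below to 15 mm above the root's height, the key upright within 0.3 rad (17 degrees), its weight on the peg, at rest (under 0.08 m/s) and released (x of key_eye in the frame of peg between -0.068 and 0 m and y of key_eye in the frame of peg between -0.014 and 0.014 m and z of key_eye in the frame of peg between -0.022 and 0.015 m and angle between key's own z axis and vertical below 0.3 rad and contact force between key and peg above 0.5 N and linear speed of key below 0.08 m/s and contact force between the fingers and key below 0.1 N); the robot touches nothing.
It fails at once if the key is dropped (it moves faster than 0.6 m/s out of the fingers) (linear speed of key above 0.6 m/s and contact force between the fingers and key below 0.1 N).
It fails at once if a bystander is shifted by more than 40 mm (distance of any of small_key, hook_spanner, mould_ring, oil_bottle from where it was at the start of the episode above 0.04 m).
It also fails if it takes over 67 s, if anything falls off the work surface, if the arm or the gripper's body presses on something with over 40 N, if the wrist force passes 120 N, or if a joint passes its speed limit or range.

## Working session

There is one attempt and no reset: what is moved stays moved. The work goes in short steps, Python scripts to look and compute and a tool call to move; the robot and the scene stay as the last step left them, time stands still between calls to the robot, and variables do not carry over. Pictures are saved under pics/ and viewed, at most 10 in all, crops included, and the job is handed in when it is done.

Besides the shell and the picture viewer there is one more tool, called as name(argument=value, ...) on one line, values as JSON. drive_tool: Moves the arm, as the interface text tells. Its arguments: {"type":"object","properties":{"plan":{"type":"array","items":{"type":"object","properties":{"dp":{"type":"array","items":{"type":"number"}},"turn":{"type":"array","items":{"type":"number"}},"gripper":{"type":"number"}}}}},"required":["plan"]}

```bash
mkdir -p pics; cat > h.py <<'E'
import numpy as np, cv2
from station import manip, capture
from scipy.spatial.transform import Rotation as R
def snap(n,f):
    c=capture(n); cv2.imwrite('pics/'+f,c['pixels'][:,:,::-1]); np.savez('pics/'+f+'.npz',**c); return c
def load(f): return dict(np.load('pics/'+f+'.npz'))
def proj(c,p):
    p=np.atleast_2d(p); T=c['camera_from_world']; q=p@T[:3,:3].T+T[:3,3]; u=q@c['K'].T; return u[:,:2]/u[:,2:]
def onz(c,uv,z):
    T=c['camera_from_world']; d=T[:3,:3].T@np.linalg.inv(c['K'])@np.array([*uv,1.]); o=-T[:3,:3].T@T[:3,3]; return o+d*(z-o[2])/d[2]
E
python3 - <<'E'
from h import *
a=snap('scene','s0.png');b=snap('top','t0.png')
for c in(a,b):
  T=c['camera_from_world'];print(-T[:3,:3].T@T[:3,3],T[2,:3],c['K'][0,0])
print(manip.observe(),manip.grip_point_offset)
E
```

```text
[1.04144608 0.9506118  0.91967349] [-0.39079711 -0.67621771 -0.62450559] 394.486971764807
[0.27369541 0.06816103 1.37217022] [ 0.21749849  0.0017056  -0.97605917] 497.99200175412557
{'clock': 0.1, 'joint_positions': array([-1.38510754e+00,  2.45764146e-01,  1.55883737e+00, -4.11596097e-06,
        1.33869710e+00, -1.74140047e-01]), 'joint_velocities': array([ 0.0012936 , -0.00237892, -0.00101417,  0.00178755,  0.00103287,
        0.00155312]), 'joint_efforts': array([ 4.97551409e-04, -4.16911733e+01, -3.15526879e+01,  6.86986162e-02,
        3.09731439e-02, -6.20385117e-05]), 'tool_pos': array([ 0.2287568 , -0.60786099,  0.20447224]), 'eef_rot': array([ 9.83858568e-01,  1.78945776e-01, -6.92776345e-06, -8.52955755e-04]), 'wrist_force': array([ 0.77459305, -0.48082607, -1.5575424 ]), 'wrist_torque': array([ 0.04544728, -0.00596386, -0.00501074]), 'gripper_force': 0.0, 'grip_width': 1.0002277132127737} 0.0188
```

View pics/s0.png

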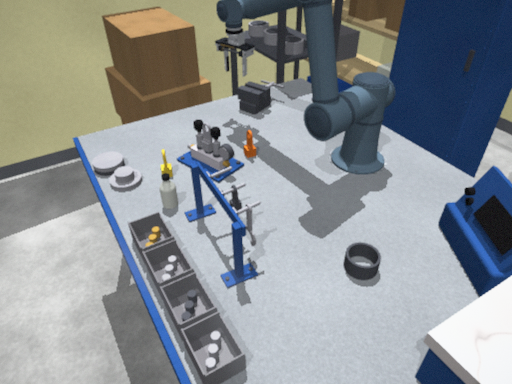

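View pics/t0.png

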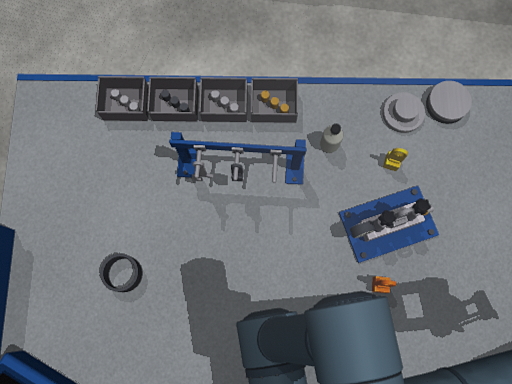

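The scene view shows the manifold at about (210,155) and the rail at about (220,200). In the top view the manifold is at (388,223) and the rail at (240,150), with the empty peg on the right at (276,165). These could be taken for the key:
- the orange key, top view (383,285)
- the yellow key, top view (397,158)
- the small dark key on the middle peg, (237,168)
- the steel key between the knobs, (402,213), which I choose by the description

One close crop will check that choice.

```bash
python3 - <<'E'
import cv2,numpy as np
t=cv2.imread('pics/t0.png');s=cv2.imread('pics/s0.png')
A=cv2.resize(t[175:275,330:450],(720,600),interpolation=cv2.INTER_CUBIC);cv2.imwrite('pics/c1.png',A)
A=cv2.resize(t[120:200,160:320],(800,400),interpolation=cv2.INTER_CUBIC)
cv2.imwrite('pics/c2.png',A)
A=cv2.resize(s[105:195,165:275],(733,600),interpolation=cv2.INTER_CUBIC);cv2.imwrite('pics/c3.png',A)
E
```

```text
(no output)
```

View pics/c1.png

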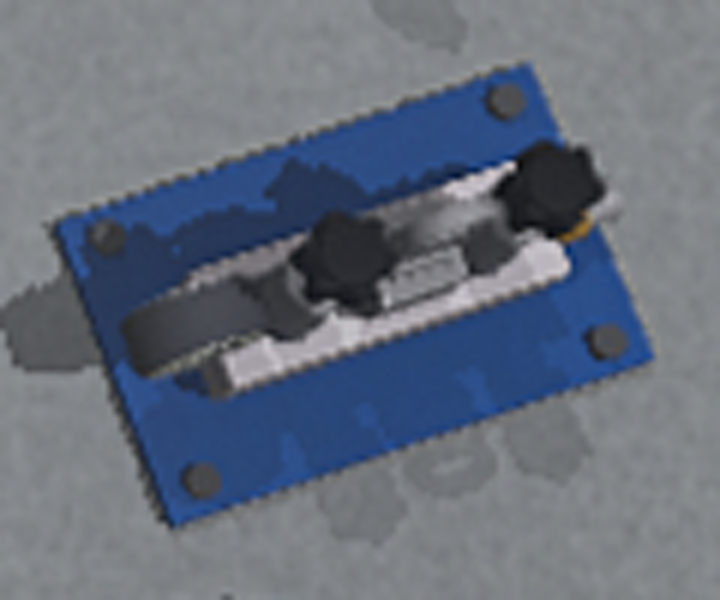

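View pics/c2.png

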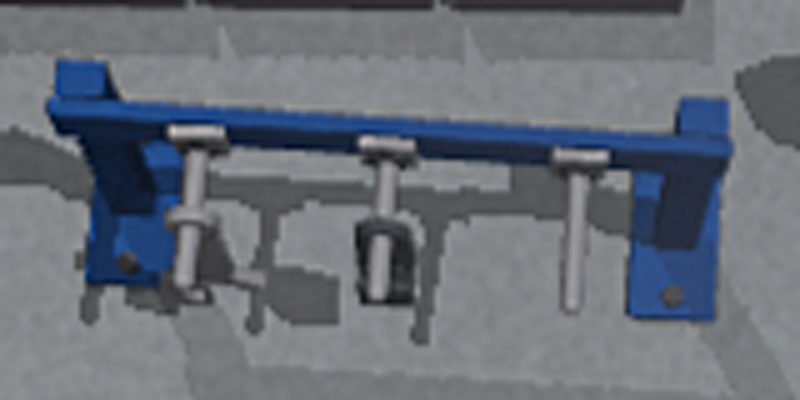

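The crops confirm the choice. The plain steel key's top lies between the two star knobs, at about (438,220) in crop c1. In crop c2 the right peg is empty, with its root at (580,165) and its tip at (571,308). The gauge is on the left of the manifold. Next I fit the poses.

```bash
cat >> h.py <<'E'
def T2(p,L):
    L=np.array(L,float);c,s=np.cos(p[2]),np.sin(p[2]);return np.c_[p[0]+c*L[:,0]-s*L[:,1],p[1]+s*L[:,0]+c*L[:,1],L[:,2]]
E
python3 - <<'E'
from h import *
from scipy.optimize import least_squares as ls
c=load('t0.png')
f=lambda u,k,o:(np.array(u,float)+.5)/k-.5+o
def fit(L,u,p0):
    r=ls(lambda p:(proj(c,T2(p,L))-u).ravel(),p0,loss='soft_l1');print(r.x,np.degrees(r.x[2]));print((proj(c,T2(r.x,L))-u).round(1).tolist());return r.x
# manifold: image left=+y, up=+x
u=f([(60,222),(528,66),(655,355),(172,525),(346,262),(552,188)],6,np.array([330,175]))
L=[(.075,.12,.012),(.075,-.12,.012),(-.075,-.12,.012),(-.075,.12,.012),(0,.046,.178),(0,-.046,.178)]
m=fit(L,u,[.6,-.3,.3])
u=f([(571,312),(580,152),(388,140),(376,300),(196,127),(184,288),(50,101),(730,135)],5,np.array([160,120]))
t=lambda y:(-.077,y,.1988)
r=lambda y:(-.0,y,.203)
L=[t(-.095),r(-.095),r(0),t(0),r(.095),t(.095),(0,.170,.206),(0,-.170,.206)]
ra=fit(L,u,[.7,.1,0])
np.savez('pose.npz',m=m,r=ra)
for n in('t0.png','s0.png'):
  d=load(n);print(n,proj(d,T2(m,[(0,0,.184),(0,.046,.178),(0,-.046,.178),(.075,.12,.012),(-.075,-.12,.012)])).round(1).tolist(),proj(d,T2(ra,[(0,-.095,.188),t(-.095),(0,.17,.206),(0,-.17,.206)])).round(1).tolist())
E
```

```text
[ 0.52830929 -0.2904094   0.34094949] 19.53496678583007
[[-1.5, 0.4], [-0.1, -0.4], [-0.1, 1.1], [-0.6, 0.9], [0.7, -1.2], [1.1, -0.7]]
[ 0.67796882  0.12382278 -0.0546628 ] -3.131947645221675
[[-0.0, -1.3], [0.1, 0.2], [0.1, 0.1], [0.2, -1.4], [0.1, 0.3], [-0.2, -1.5], [-1.1, 3.1], [0.6, 5.1]]
t0.png [[406.1, 210.6], [388.0, 217.1], [422.7, 205.2], [338.1, 212.0], [438.6, 234.9]] [[275.5, 152.1], [273.8, 180.7], [168.5, 142.9], [306.2, 151.7]]
s0.png [[206.4, 122.2], [215.2, 127.4], [198.1, 119.9], [218.6, 179.5], [202.6, 142.2]] [[208.0, 176.2], [230.3, 166.5], [246.0, 224.2], [198.6, 159.4]]
```

View pics/c3.png

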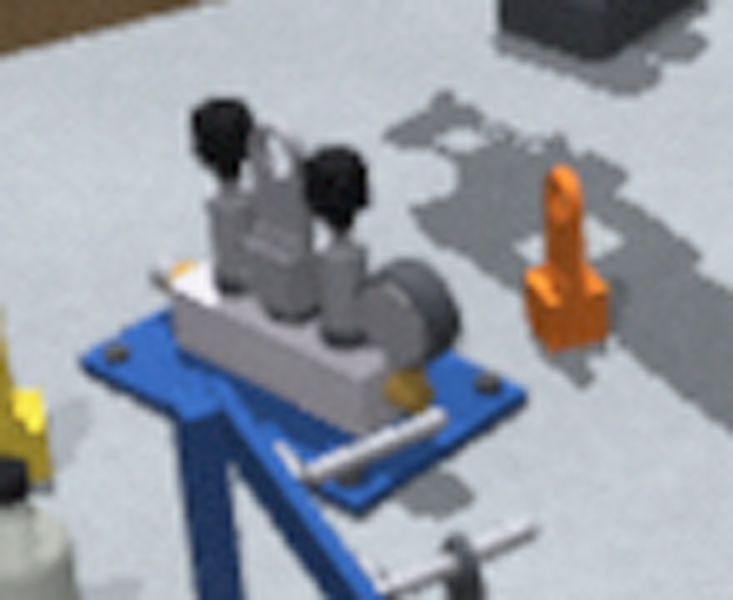

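Both views agree to about 1 px. I'll rise, then turn the fingers to close along the manifold's x.

drive_tool(plan=[{"dp":[0,0,-28],"turn":[0,0,-7],"gripper":94},{"dp":[0,0,-28],"turn":[0,0,-7],"gripper":94},{"dp":[0,0,0],"turn":[0,0,-7],"gripper":94},{"dp":[0,0,0],"turn":[0,0,-7],"gripper":94},{"dp":[0,0,0],"turn":[0,0,-7],"gripper":94},{"dp":[0,0,0],"turn":[0,0,-7],"gripper":94},{"dp":[0,0,0],"turn":[0,0,-7],"gripper":94},{"dp":[0,0,0],"turn":[0,0,-7],"gripper":94},{"dp":[0,0,0],"turn":[0,0,-7],"gripper":94},{"dp":[0,0,0],"turn":[0,0,-7],"gripper":94},{"dp":[0,0,0],"turn":[0,0,-7],"gripper":94},{"dp":[0,0,0],"turn":[0,0,-7],"gripper":94}])

```text
clock: 1.1
tool_pos: [0.2288, -0.6081, 0.2608]
eef_rot: [0.609, 0.793, 0.0, -0.0]
wrist_force: [-0.3, 0.1, -0.6]
grip_width: 1.0
gripper_force: 0.0
```

```bash
cat >> h.py <<'E'
def go(t,psi):
    "tool-frame mm (after a turn about z to psi) and turn deg; psi = world yaw of tool y"
    s=manip.observe();r=R.from_quat(s['eef_rot']).as_matrix()
    cur=np.degrees(np.arctan2(r[1,1],r[0,1]));d=(psi-cur+180)%360-180
    tilt=np.degrees(np.arccos(-r[2,2]))
    rr=r@R.from_rotvec([0,0,-np.radians(d)]).as_matrix()
    print('pos',s['tool_pos'].round(4),'psi',cur.round(2),'tilt',tilt.round(2),'turnz',(-d).round(2),'dp',((np.array(t)-s['tool_pos'])@rr*1e3).round(1),'j',s['joint_positions'].round(2),'F',s['wrist_force'].round(1),s['grip_width'].round(3),s['gripper_force'],s['clock'])
E
python3 -c "
from h import *
go([.528,-.2905,.25],19.5)"
```

```text
Traceback (most recent call last):
  File "h.py", line 19, in go
    print('pos',s['tool_pos'].round(4),'psi',cur.round(2),'tilt',tilt.round(2),'turnz',(-d).round(2),'dp',((np.array(t)-s['tool_pos'])@rr*1e3).round(1),'j',s['joint_positions'].round(2),'F',s['wrist_force'].round(1),s['grip_width'].round(3),s['gripper_force'],s['clock'])
                                                                                                                                                                                                                        ^^^^^^^^^^^^^^^^^^^^^
AttributeError: 'float' object has no attribute 'round'
```

```bash
sed -i "s/s\['grip_width'\].round(3)/round(s['grip_width'],3)/" h.py
python3 -c "
from h import *
go([.528,-.2905,.25],19.5)"
```

```text
pos [ 0.2288 -0.6081  0.2608] psi 14.96 tilt 0.07 turnz -4.54 dp [199.5 388.   11.1] j [-1.39  0.21  1.5   0.    1.43 -1.65] F [-0.3  0.1 -0.6] 1.0 0.0 1.1
```

drive_tool(plan=[{"dp":[0,0,0],"turn":[0,0,-4.5],"gripper":94},{"dp":[20,38.8,1],"turn":[0,0,0],"gripper":94},{"dp":[20,38.8,1],"turn":[0,0,0],"gripper":94},{"dp":[20,38.8,1],"turn":[0,0,0],"gripper":94},{"dp":[20,38.8,1],"turn":[0,0,0],"gripper":94},{"dp":[20,38.8,1],"turn":[0,0,0],"gripper":94},{"dp":[20,38.8,1],"turn":[0,0,0],"gripper":94},{"dp":[20,38.8,1],"turn":[0,0,0],"gripper":94},{"dp":[20,38.8,1],"turn":[0,0,0],"gripper":94},{"dp":[20,38.8,1],"turn":[0,0,0],"gripper":94},{"dp":[20,38.8,1],"turn":[0,0,0],"gripper":94},{"dp":[0,0,0],"turn":[0,0,0],"gripper":94}])

```text
clock: 2.1
tool_pos: [0.5196, -0.3013, 0.2512]
eef_rot: [0.577, 0.817, 0.001, -0.0]
wrist_force: [0.5, -0.0, 0.5]
grip_width: 1.002
gripper_force: 0.0
```

```bash
python3 -c "
from h import *
go([.528,-.2905,.122],19.5)
s=snap('scene','s1.png');t=snap('top','t1.png')
p=manip.observe()['tool_pos'];print(proj(s,p),proj(t,p))
im=s['pixels'][90:180,150:260,::-1];cv2.imwrite('pics/c4.png',cv2.resize(im,(733,600),interpolation=cv2.INTER_CUBIC))"
```

```text
pos [ 0.5196 -0.3013  0.2512] psi 19.52 tilt 0.14 turnz 0.02 dp [  7.1  11.4 129.3] j [-0.72  0.1   1.64  0.    1.4  -1.06] F [ 0.5 -0.   0.5] 1.002 0.0 2.1
[[205.90444069 103.69359679]] [[421.42768689 209.59507708]]
```

View pics/c4.png

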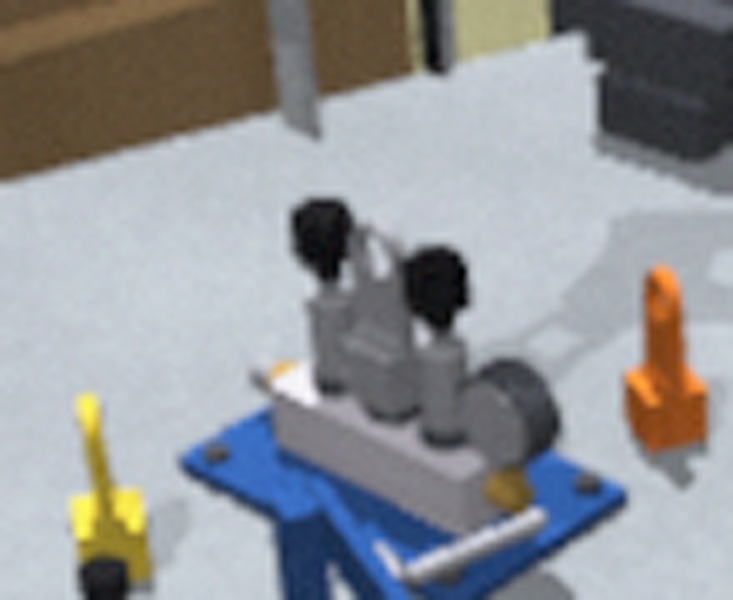

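The fingers are at crop (300,130) and (435,60), so their midpoint is near (367,95), matching the TCP. I'll correct sideways, then descend.

drive_tool(plan=[{"dp":[0,0,0],"turn":[0,0,0],"gripper":94},{"dp":[0,0,0],"turn":[0,0,0],"gripper":94}])

```text
clock: 2.37
tool_pos: [0.5153, -0.3079, 0.2517]
eef_rot: [0.581, 0.814, -0.0, -0.0]
wrist_force: [-0.5, -0.0, -0.7]
grip_width: 1.002
gripper_force: 0.0
```

```bash
python3 -c "
from h import *
go([.528,-.2905,.122],19.5)"
```

```text
pos [ 0.5153 -0.3079  0.2517] psi 19.01 tilt 0.03 turnz -0.49 dp [ 12.1  17.8 129.7] j [-0.73  0.1   1.64 -0.    1.4  -1.06] F [-0.5 -0.  -0.7] 1.002 0.0 2.3667
```

drive_tool(plan=[{"dp":[6,9,0],"turn":[0,0,-0.5],"gripper":94},{"dp":[6,9,0],"turn":[0,0,0],"gripper":94},{"dp":[0,0,15],"turn":[0,0,0],"gripper":94},{"dp":[0,0,15],"turn":[0,0,0],"gripper":94},{"dp":[0,0,15],"turn":[0,0,0],"gripper":94},{"dp":[0,0,0],"turn":[0,0,0],"gripper":94},{"dp":[0,0,0],"turn":[0,0,0],"gripper":94}])

```text
clock: 2.95
tool_pos: [0.529, -0.289, 0.2063]
eef_rot: [0.576, 0.817, 0.0, -0.001]
wrist_force: [-0.3, -0.1, -0.2]
grip_width: 1.0
gripper_force: 0.0
```

```bash
python3 -c "
from h import *
go([.528,-.2905,.122],19.5)"
```

```text
pos [ 0.529  -0.289   0.2063] psi 19.6 tilt 0.1 turnz 0.1 dp [-1.2 -1.3 84.3] j [-0.69  0.14  1.68  0.    1.33 -1.03] F [-0.3 -0.1 -0.2] 1.0 0.0 2.95
```

drive_tool(plan=[{"dp":[-1,-1,10],"turn":[0,0,0],"gripper":94},{"dp":[0,0,12],"turn":[0,0,0],"gripper":94},{"dp":[0,0,12],"turn":[0,0,0],"gripper":94},{"dp":[0,0,12],"turn":[0,0,0],"gripper":94},{"dp":[0,0,12],"turn":[0,0,0],"gripper":94},{"dp":[0,0,12],"turn":[0,0,0],"gripper":94},{"dp":[0,0,12],"turn":[0,0,0],"gripper":94},{"dp":[0,0,2],"turn":[0,0,0],"gripper":94},{"dp":[0,0,0],"turn":[0,0,0],"gripper":94}])

```text
clock: 3.7
tool_pos: [0.528, -0.2903, 0.1214]
eef_rot: [0.576, 0.817, 0.0, -0.001]
wrist_force: [-0.4, 0.4, -0.1]
grip_width: 1.001
gripper_force: 0.0
```

drive_tool(plan=[{"dp":[0,0,0],"turn":[0,0,0],"gripper":40},{"dp":[0,0,0],"turn":[0,0,0],"gripper":30},{"dp":[0,0,0],"turn":[0,0,0],"gripper":20},{"dp":[0,0,0],"turn":[0,0,0],"gripper":16},{"dp":[0,0,0],"turn":[0,0,0],"gripper":16},{"dp":[0,0,0],"turn":[0,0,0],"gripper":16}])

```text
clock: 4.2
tool_pos: [0.5287, -0.2909, 0.1233]
eef_rot: [0.576, 0.817, -0.0, 0.0]
wrist_force: [-0.2, -0.3, -0.2]
grip_width: 0.611
gripper_force: 0.0
```

```bash
python3 -c "
from h import *
go([.528,-.2905,.122],19.5)
c=snap('scene','s2.png');b=snap('top','t2.png')
im=np.hstack([cv2.resize(c['pixels'][90:180,155:255,::-1],(500,450),interpolation=3),cv2.resize(b['pixels'][170:260,350:410,::-1],(300,450),interpolation=3)]);cv2.imwrite('pics/c5.png',im)"
```

```text
pos [ 0.5287 -0.2909  0.1233] psi 19.61 tilt 0.03 turnz 0.11 dp [ 0.6 -0.6  1.3] j [-0.69  0.22  1.74  0.    1.18 -1.03] F [-0.2 -0.3 -0.2] 0.611 0.0 4.2
```

View pics/c5.png

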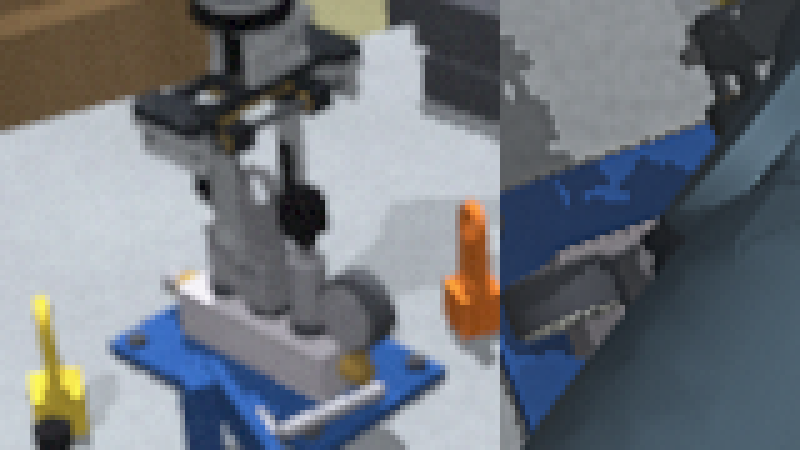

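The fingers straddle the strip, with the key's eye visible between them at (262,185) and still free of the knobs. I'll keep closing.

drive_tool(plan=[{"dp":[0,0,0],"turn":[0,0,0],"gripper":5},{"dp":[0,0,0],"turn":[0,0,0],"gripper":5},{"dp":[0,0,0],"turn":[0,0,0],"gripper":5},{"dp":[0,0,0],"turn":[0,0,0],"gripper":5},{"dp":[0,0,0],"turn":[0,0,0],"gripper":5},{"dp":[0,0,0],"turn":[0,0,0],"gripper":5},{"dp":[0,0,0],"turn":[0,0,0],"gripper":5},{"dp":[0,0,0],"turn":[0,0,0],"gripper":5},{"dp":[0,0,0],"turn":[0,0,0],"gripper":5},{"dp":[0,0,0],"turn":[0,0,0],"gripper":5}])

```text
clock: 5.13
tool_pos: [0.5286, -0.2908, 0.1229]
eef_rot: [0.576, 0.817, 0.0, 0.0]
wrist_force: [0.2, -0.4, -1.1]
grip_width: 0.104
gripper_force: 30.0
```

```bash
python3 -c "
from h import *
go([.528,-.2905,.122],19.5)"
```

```text
pos [ 0.5286 -0.2908  0.1229] psi 19.61 tilt 0.0 turnz 0.11 dp [ 0.5 -0.5  0.9] j [-0.69  0.22  1.74  0.    1.18 -1.03] F [ 0.2 -0.4 -1.1] 0.104 29.999457250814885 5.1333
```

Gripped at 9.8 mm opening with 30 N. Lifting straight up.

drive_tool(plan=[{"dp":[0,0,-3],"turn":[0,0,0],"gripper":5},{"dp":[0,0,-6],"turn":[0,0,0],"gripper":5},{"dp":[0,0,-10],"turn":[0,0,0],"gripper":5},{"dp":[0,0,-12],"turn":[0,0,0],"gripper":5},{"dp":[0,0,-12],"turn":[0,0,0],"gripper":5},{"dp":[0,0,-12],"turn":[0,0,0],"gripper":5},{"dp":[0,0,-12],"turn":[0,0,0],"gripper":5},{"dp":[0,0,-12],"turn":[0,0,0],"gripper":5},{"dp":[0,0,-14],"turn":[0,0,0],"gripper":5},{"dp":[0,0,-14],"turn":[0,0,0],"gripper":5},{"dp":[0,0,-14],"turn":[0,0,0],"gripper":5},{"dp":[0,0,-14],"turn":[0,0,0],"gripper":5}])

```text
clock: 6.13
tool_pos: [0.5286, -0.2908, 0.2595]
eef_rot: [0.576, 0.817, -0.0, 0.0]
wrist_force: [0.1, 0.5, -4.0]
grip_width: 0.104
gripper_force: 30.0
```

drive_tool(plan=[{"dp":[0,0,-10],"turn":[0,0,0],"gripper":5},{"dp":[0,0,0],"turn":[0,0,0],"gripper":5}])

```text
clock: 6.3
tool_pos: [0.5297, -0.2917, 0.2714]
eef_rot: [0.576, 0.817, -0.0, 0.003]
wrist_force: [0.6, -0.7, -2.8]
grip_width: 0.105
gripper_force: 30.0
```

```bash
python3 -c "
from h import *
go([.48,-.05,.26],-3.1)
for z in (.0,.184): print(proj(load('t0.png'),[[.48,-.05,z]]))
c=snap('scene','s3.png')
cv2.imwrite('pics/c6.png',cv2.resize(c['pixels'][50:180,155:275,::-1],(553,600),interpolation=3))
p=np.load('pose.npz');print(p['r'],T2(p['r'],[(0,-.095,.188),(-.077,-.095,.1988)]))"
```

```text
pos [ 0.5297 -0.2917  0.2714] psi 19.62 tilt 0.3 turnz 22.72 dp [238.7 -62.8  10.4] j [-0.69  0.09  1.61 -0.    1.43 -1.03] F [ 0.6 -0.7 -2.8] 0.105 29.999493139330298 6.3
[[301.24141703 240.25036114]]
[[307.71583122 228.98807898]]
[ 0.67796882  0.12382278 -0.0546628 ] [[0.67277844 0.02896467 0.188     ]
 [0.59589345 0.03317161 0.1988    ]]
```

View pics/c6.png

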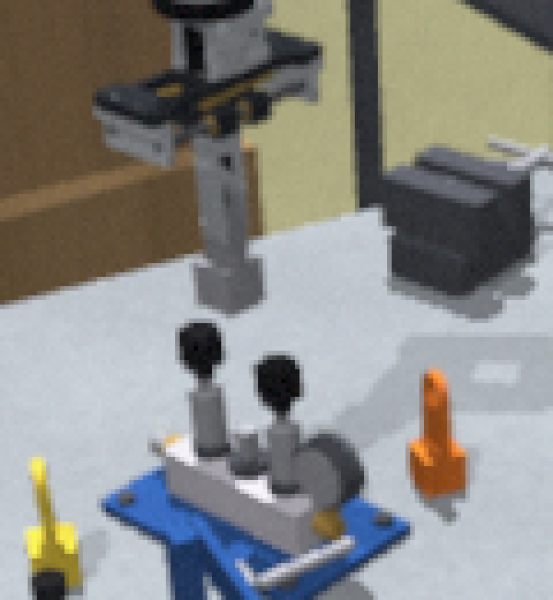

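The key is clear of the valve and hanging straight, block at (230,285). Next I carry it to free bench at about (0.48,-0.05), turning it parallel to the peg.

drive_tool(plan=[{"dp":[0,0,0],"turn":[0,0,4],"gripper":5},{"dp":[0,0,0],"turn":[0,0,6],"gripper":5},{"dp":[0,0,0],"turn":[0,0,6.5],"gripper":5},{"dp":[0,0,0],"turn":[0,0,6.2],"gripper":5},{"dp":[15,-4,0],"turn":[0,0,0],"gripper":5},{"dp":[25,-6,0],"turn":[0,0,0],"gripper":5},{"dp":[28,-8,0],"turn":[0,0,0],"gripper":5},{"dp":[28,-8,0],"turn":[0,0,0],"gripper":5},{"dp":[28,-8,0],"turn":[0,0,0],"gripper":5},{"dp":[28,-8,0],"turn":[0,0,0],"gripper":5},{"dp":[28,-8,0],"turn":[0,0,0],"gripper":5},{"dp":[28,-8,0],"turn":[0,0,0],"gripper":5}])

```text
clock: 7.35
tool_pos: [0.4808, -0.0785, 0.2667]
eef_rot: [0.726, 0.688, -0.0, -0.001]
wrist_force: [-0.3, 0.2, -3.0]
grip_width: 0.104
gripper_force: 30.0
```

drive_tool(plan=[{"dp":[20,-4,0],"turn":[0,0,0],"gripper":5},{"dp":[10,0,10],"turn":[0,0,0],"gripper":5},{"dp":[0,0,20],"turn":[0,0,0],"gripper":5},{"dp":[0,0,25],"turn":[0,0,0],"gripper":5},{"dp":[0,0,25],"turn":[0,0,0],"gripper":5},{"dp":[0,0,25],"turn":[0,0,0],"gripper":5},{"dp":[0,0,25],"turn":[0,0,0],"gripper":5},{"dp":[0,0,25],"turn":[0,0,0],"gripper":5},{"dp":[0,0,15],"turn":[0,0,0],"gripper":5},{"dp":[0,0,10],"turn":[0,0,0],"gripper":5},{"dp":[0,0,0],"turn":[0,0,0],"gripper":5},{"dp":[0,0,0],"turn":[0,0,0],"gripper":5}])

```text
clock: 8.35
tool_pos: [0.4793, -0.0499, 0.0875]
eef_rot: [0.726, 0.688, -0.0, -0.0]
wrist_force: [0.8, 1.0, -3.3]
grip_width: 0.105
gripper_force: 30.0
```

```bash
python3 -c "
from h import *
go([.48,-.05,.056],-3.1)"
```

```text
pos [ 0.4793 -0.0499  0.0875] psi -3.1 tilt 0.06 turnz -0.0 dp [-0.   0.7 31.5] j [-0.34 -0.    2.06 -0.    1.08 -0.29] F [ 0.8  1.  -3.3] 0.105 29.999556178227067 8.35
```

drive_tool(plan=[{"dp":[0,0,10],"turn":[0,0,0],"gripper":5},{"dp":[0,0,10],"turn":[0,0,0],"gripper":5},{"dp":[0,0,6],"turn":[0,0,0],"gripper":5},{"dp":[0,0,3],"turn":[0,0,0],"gripper":5},{"dp":[0,0,1],"turn":[0,0,0],"gripper":5},{"dp":[0,0,1],"turn":[0,0,0],"gripper":5},{"dp":[0,0,0],"turn":[0,0,0],"gripper":5},{"dp":[0,0,0],"turn":[0,0,0],"gripper":5}])

```text
clock: 9.02
tool_pos: [0.4798, -0.0499, 0.0572]
eef_rot: [0.726, 0.688, 0.0, 0.0]
wrist_force: [0.8, 0.6, -3.7]
grip_width: 0.104
gripper_force: 30.0
```

drive_tool(plan=[{"dp":[0,0,1],"turn":[0,0,0],"gripper":5},{"dp":[0,0,1],"turn":[0,0,0],"gripper":5},{"dp":[0,0,0],"turn":[0,0,0],"gripper":5}])

```text
clock: 9.27
tool_pos: [0.4795, -0.0498, 0.0549]
eef_rot: [0.726, 0.688, -0.0, -0.0]
wrist_force: [-0.1, -0.4, -3.4]
grip_width: 0.104
gripper_force: 30.0
```

drive_tool(plan=[{"dp":[0,0,1],"turn":[0,0,0],"gripper":5},{"dp":[0,0,0],"turn":[0,0,0],"gripper":5}])

```text
clock: 9.43
tool_pos: [0.4796, -0.0498, 0.0539]
eef_rot: [0.726, 0.688, 0.0, 0.0]
wrist_force: [0.8, 0.5, -3.5]
grip_width: 0.109
gripper_force: 30.0
```

drive_tool(plan=[{"dp":[0,0,1],"turn":[0,0,0],"gripper":5},{"dp":[0,0,0],"turn":[0,0,0],"gripper":5}])

```text
clock: 9.6
tool_pos: [0.4796, -0.0499, 0.0538]
eef_rot: [0.726, 0.688, -0.0, -0.0]
wrist_force: [-3.0, 1.7, 4.4]
grip_width: 0.106
gripper_force: 30.0
```

drive_tool(plan=[{"dp":[0,0,0.5],"turn":[0,0,0],"gripper":5},{"dp":[0,0,0],"turn":[0,0,0],"gripper":5}])

```text
clock: 9.77
tool_pos: [0.4797, -0.0499, 0.0538]
eef_rot: [0.726, 0.688, -0.0, -0.0]
wrist_force: [-4.7, 1.4, 8.8]
grip_width: 0.103
gripper_force: 30.0
```

Contact with the bench. Releasing.

drive_tool(plan=[{"dp":[0,0,-1],"turn":[0,0,0],"gripper":5},{"dp":[0,0,0],"turn":[0,0,0],"gripper":20},{"dp":[0,0,0],"turn":[0,0,0],"gripper":40},{"dp":[0,0,0],"turn":[0,0,0],"gripper":94},{"dp":[0,0,0],"turn":[0,0,0],"gripper":94},{"dp":[0,0,0],"turn":[0,0,0],"gripper":94},{"dp":[0,0,0],"turn":[0,0,0],"gripper":94},{"dp":[0,0,0],"turn":[0,0,0],"gripper":94},{"dp":[0,0,0],"turn":[0,0,0],"gripper":94},{"dp":[0,0,0],"turn":[0,0,0],"gripper":94},{"dp":[0,0,0],"turn":[0,0,0],"gripper":94},{"dp":[0,0,0],"turn":[0,0,0],"gripper":94}])

```text
clock: 10.77
tool_pos: [0.4795, -0.0498, 0.0534]
eef_rot: [0.726, 0.688, -0.0, -0.0]
wrist_force: [-0.0, -0.3, -0.5]
grip_width: 0.849
gripper_force: 0.0
```

drive_tool(plan=[{"dp":[0,0,0],"turn":[0,0,0],"gripper":94},{"dp":[0,0,-15],"turn":[0,0,0],"gripper":94},{"dp":[0,0,-15],"turn":[0,0,0],"gripper":94},{"dp":[0,0,-15],"turn":[0,0,0],"gripper":94},{"dp":[0,0,-15],"turn":[0,0,0],"gripper":94},{"dp":[0,0,-15],"turn":[0,0,0],"gripper":94},{"dp":[0,0,-15],"turn":[0,0,0],"gripper":94},{"dp":[0,0,-15],"turn":[0,0,0],"gripper":94},{"dp":[0,0,0],"turn":[0,0,0],"gripper":94}])

```text
clock: 11.52
tool_pos: [0.4815, -0.0504, 0.1616]
eef_rot: [0.726, 0.688, 0.001, 0.003]
wrist_force: [0.9, 0.0, -0.1]
grip_width: 1.002
gripper_force: 0.0
```

```bash
python3 -c "
from h import *
go([.4797,-.0499,.16],86.9)
c=snap('scene','s4.png');p=[[.4797,-.0499,0],[.4797,-.0499,.115]];print(proj(c,p))
u=proj(c,p).mean(0).astype(int);print(u)
cv2.imwrite('pics/c7.png',cv2.resize(c['pixels'][u[1]-50:u[1]+50,u[0]-65:u[0]+65,::-1],(780,600),interpolation=3))"
```

```text
pos [ 0.4815 -0.0504  0.1616] psi -3.08 tilt 0.35 turnz -89.98 dp [1.8 0.4 1.6] j [-0.34 -0.11  2.02  0.    1.23 -0.29] F [ 0.9  0.  -0.1] 1.002 0.0 11.5167
[[250.10521843 189.56374179]
 [249.51776144 164.26067067]]
[249 176]
```

View pics/c7.png

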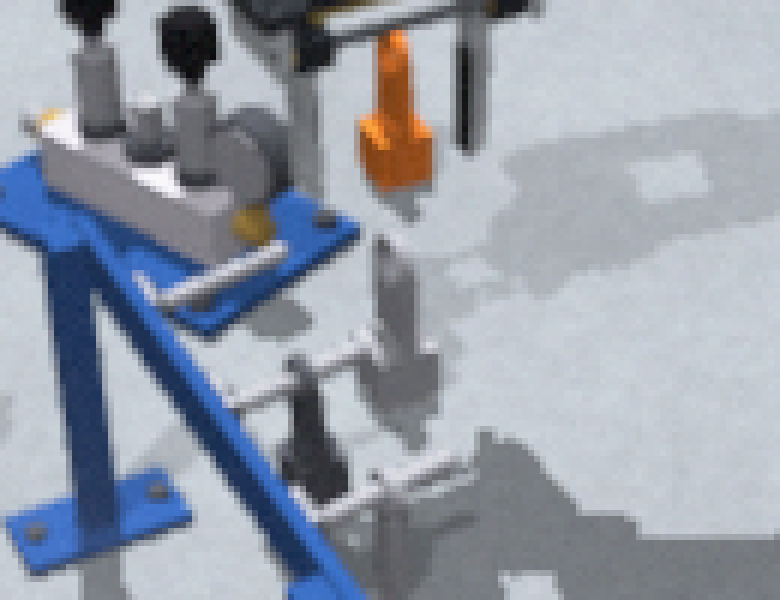

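The key stands upright and released at crop (398,330), where predicted. Next I turn a quarter to take it by the strip's edges.

drive_tool(plan=[{"dp":[0,0,0],"turn":[0,0,-7],"gripper":94},{"dp":[0,0,0],"turn":[0,0,-7],"gripper":94},{"dp":[0,0,0],"turn":[0,0,-7],"gripper":94},{"dp":[0,0,0],"turn":[0,0,-7],"gripper":94},{"dp":[0,0,0],"turn":[0,0,-7],"gripper":94},{"dp":[0,0,0],"turn":[0,0,-7],"gripper":94},{"dp":[0,0,0],"turn":[0,0,-7],"gripper":94},{"dp":[0,0,0],"turn":[0,0,-7],"gripper":94},{"dp":[0,0,0],"turn":[0,0,-7],"gripper":94},{"dp":[0,0,0],"turn":[0,0,-7],"gripper":94},{"dp":[0,0,0],"turn":[0,0,-7],"gripper":94},{"dp":[0,0,0],"turn":[0,0,-7],"gripper":94}])

```text
clock: 12.57
tool_pos: [0.4787, -0.0495, 0.1568]
eef_rot: [0.076, 0.997, 0.0, -0.001]
wrist_force: [-0.3, 0.7, 0.4]
grip_width: 1.002
gripper_force: 0.0
```

drive_tool(plan=[{"dp":[0,0,0],"turn":[0,0,-6],"gripper":94},{"dp":[0,0,0],"turn":[0,0,0],"gripper":94},{"dp":[0,0,0],"turn":[0,0,0],"gripper":94}])

```text
clock: 12.82
tool_pos: [0.4789, -0.0496, 0.1573]
eef_rot: [0.028, 1.0, 0.0, -0.001]
wrist_force: [-0.2, -0.8, -0.3]
grip_width: 1.0
gripper_force: 0.0
```

```bash
python3 -c "
from h import *
go([.4797,-.0499,.05],86.9)"
```

```text
pos [ 0.4789 -0.0496  0.1573] psi 86.75 tilt 0.11 turnz -0.15 dp [ -1.   -0.3 107.3] j [-0.34 -0.11  2.02  0.    1.23 -1.85] F [-0.2 -0.8 -0.3] 1.0 0.0 12.8167
```

drive_tool(plan=[{"dp":[-0.8,0,13],"turn":[0,0,0],"gripper":94},{"dp":[0,0,14],"turn":[0,0,0],"gripper":94},{"dp":[0,0,14],"turn":[0,0,0],"gripper":94},{"dp":[0,0,14],"turn":[0,0,0],"gripper":94},{"dp":[0,0,14],"turn":[0,0,0],"gripper":94},{"dp":[0,0,14],"turn":[0,0,0],"gripper":94},{"dp":[0,0,14],"turn":[0,0,0],"gripper":94},{"dp":[0,0,10],"turn":[0,0,0],"gripper":94},{"dp":[0,0,0],"turn":[0,0,0],"gripper":80},{"dp":[0,0,0],"turn":[0,0,0],"gripper":60},{"dp":[0,0,0],"turn":[0,0,0],"gripper":50},{"dp":[0,0,0],"turn":[0,0,0],"gripper":34}])

```text
clock: 13.82
tool_pos: [0.4811, -0.0501, 0.0523]
eef_rot: [0.027, 1.0, -0.0, 0.001]
wrist_force: [0.5, -0.1, 0.4]
grip_width: 0.753
gripper_force: 0.0
```

drive_tool(plan=[{"dp":[0,0,0],"turn":[0,0,0],"gripper":34},{"dp":[0,0,0],"turn":[0,0,0],"gripper":34},{"dp":[0,0,0],"turn":[0,0,0],"gripper":34},{"dp":[0,0,0],"turn":[0,0,0],"gripper":34},{"dp":[0,0,0],"turn":[0,0,0],"gripper":34},{"dp":[0,0,0],"turn":[0,0,0],"gripper":34},{"dp":[0,0,0],"turn":[0,0,0],"gripper":34}])

```text
clock: 14.4
tool_pos: [0.4804, -0.05, 0.0515]
eef_rot: [0.027, 1.0, -0.0, 0.0]
wrist_force: [-0.7, -1.0, 0.1]
grip_width: 0.425
gripper_force: 30.0
```

```bash
python3 -c "
from h import *
go([.4797,-.0499,.05],86.9)"
```

```text
pos [ 0.4804 -0.05    0.0515] psi 86.92 tilt 0.02 turnz 0.02 dp [0.7 0.  1.5] j [-0.34  0.06  2.08 -0.    1.   -1.86] F [-0.7 -1.   0.1] 0.425 29.967105388641357 14.4
```

Gripped by the edges at 40 mm opening. Lifting, then moving to a point in front of the peg.

drive_tool(plan=[{"dp":[0,0,-4],"turn":[0,0,0],"gripper":34},{"dp":[0,0,-10],"turn":[0,0,0],"gripper":34},{"dp":[0,0,-15],"turn":[0,0,0],"gripper":34},{"dp":[0,0,-15],"turn":[0,0,0],"gripper":34},{"dp":[0,0,-15],"turn":[0,0,0],"gripper":34},{"dp":[0,0,-15],"turn":[0,0,0],"gripper":34},{"dp":[0,0,-15],"turn":[0,0,0],"gripper":34},{"dp":[0,0,-10],"turn":[0,0,0],"gripper":34},{"dp":[0,0,0],"turn":[0,0,0],"gripper":34},{"dp":[0,0,0],"turn":[0,0,0],"gripper":34}])

```text
clock: 15.23
tool_pos: [0.4803, -0.0498, 0.1507]
eef_rot: [0.027, 1.0, -0.0, 0.0]
wrist_force: [-0.3, -0.1, -4.0]
grip_width: 0.419
gripper_force: 30.0
```

```bash
python3 -c "
from h import *
go([.548,.0358,.152],86.9)"
```

```text
pos [ 0.4803 -0.0498  0.1507] psi 86.92 tilt 0.04 turnz 0.02 dp [-62.9  89.1  -1.3] j [-0.34 -0.1   2.02  0.    1.21 -1.86] F [-0.3 -0.1 -4. ] 0.419 29.966602139174938 15.2333
```

drive_tool(plan=[{"dp":[0,8,-1],"turn":[0,0,0],"gripper":34},{"dp":[0,15,0],"turn":[0,0,0],"gripper":34},{"dp":[0,15,0],"turn":[0,0,0],"gripper":34},{"dp":[0,15,0],"turn":[0,0,0],"gripper":34},{"dp":[0,15,0],"turn":[0,0,0],"gripper":34},{"dp":[-5,13,0],"turn":[0,0,0],"gripper":34},{"dp":[-14,8,0],"turn":[0,0,0],"gripper":34},{"dp":[-15,0,0],"turn":[0,0,0],"gripper":34},{"dp":[-15,0,0],"turn":[0,0,0],"gripper":34},{"dp":[-9,0,0],"turn":[0,0,0],"gripper":34},{"dp":[0,0,0],"turn":[0,0,0],"gripper":34},{"dp":[0,0,0],"turn":[0,0,0],"gripper":34}])

```text
clock: 16.23
tool_pos: [0.5423, 0.0362, 0.1505]
eef_rot: [0.027, 1.0, 0.0, -0.001]
wrist_force: [-0.1, -0.1, -3.3]
grip_width: 0.427
gripper_force: 30.0
```

```bash
python3 -c "
from h import *
go([.548,.0358,.152],86.9)
s=snap('scene','s5.png');t=snap('top','t5.png')
p=manip.observe()['tool_pos']
P=np.array([[p[0],p[1],p[2]+.0435],[.5959,.0332,.1988],[.6728,.029,.188],[p[0],p[1],p[2]-.0515]])
a=proj(s,P);b=proj(t,P)
o=(a[1].astype(int)-[40,35]);q=(b[1].astype(int)-[40,30]);o,q=map(np.array,(o,q))
print((a-o+.5)*5-.5,(b-q+.5)*5-.5+[400,0])
f=lambda c,o:cv2.resize(c['pixels'][o[1]:o[1]+100,o[0]:o[0]+80,::-1],(400,500),interpolation=3)
cv2.imwrite('pics/c8.png',np.hstack([f(s,o),f(t,q)]))"
```

```text
pos [0.5423 0.0362 0.1505] psi 86.92 tilt 0.14 turnz 0.02 dp [-5.7 -0.1 -1.6] j [-0.14  0.06  1.88  0.    1.21 -1.66] F [-0.1 -0.1 -3.3] 0.427 29.966633319854736 16.2333
[[280.4190278  161.98920701]
 [203.72338801 179.45619127]
 [ 91.8567194  227.92431944]
 [283.9675889  278.17205318]] [[598.94325444 265.17077284]
 [605.78274384 155.47357691]
 [614.328362    12.5262735 ]
 [593.75153397 305.49870075]]
```

View pics/c8.png

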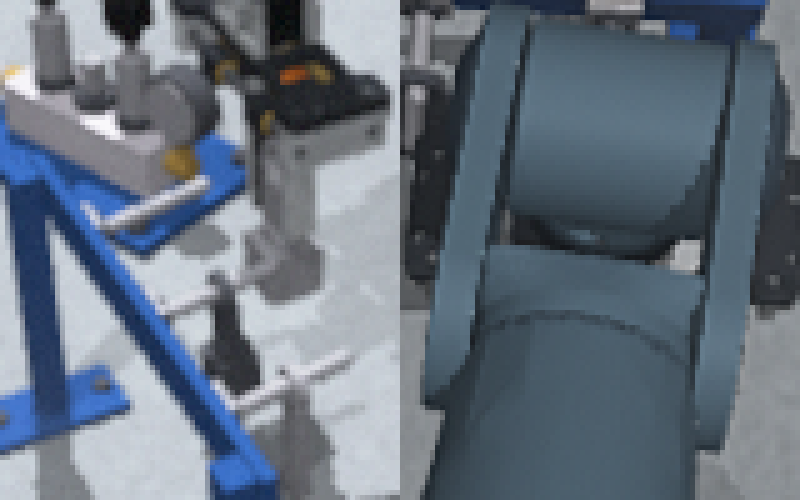

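In the scene crop the key hangs at (285,240). The empty peg's tip is at about (207,183), roughly 1 px from the prediction. I'll check the peg axis subpixel from the first pictures before threading.

```bash
python3 - <<'E'
from h import *
r=np.load('pose.npz')['r']
for n,V in(('t0.png',0),('s5.png',1)):
  c=load(n);g=cv2.GaussianBlur(c['pixels'],(0,0),.6).min(2).astype(np.float32) if 0 else c['pixels'].min(2).astype(np.float32)
  P=proj(c,T2(r,[(-x,-.095,.188+x*.1405) for x in(.02,.03,.04,.05,.06,.07)]))
  d=P[-1]-P[0];d/=np.linalg.norm(d);nrm=np.array([-d[1],d[0]])
  print(n,'normal',nrm)
  # px shift per mm of each world axis, along normal
  p0=np.array([.634,.031,.1936]);J=(proj(c,p0+np.eye(3)*.001)-proj(c,p0))@nrm;print('px/mm',J.round(3))
  for q in P:
    s=np.arange(-5,5.01,.5);xy=(q+s[:,None]*nrm).astype(np.float32)
    v=cv2.remap(g,xy[None,:,0].copy(),xy[None,:,1].copy(),1)[0]
    print(v.astype(int).tolist())
  s=np.arange(-8,6,1.);xy=(P[-1]+s[:,None]*d).astype(np.float32);print('tip',cv2.remap(g,xy[None,:,0].copy(),xy[None,:,1].copy(),1)[0].astype(int).tolist())
E
```

```text
t0.png normal [-0.99821218 -0.05976984]
px/mm [ 0.021  0.405 -0.006]
[83, 82, 82, 80, 79, 86, 94, 115, 136, 145, 153, 143, 132, 107, 82, 80, 80, 82, 84, 85, 85]
[82, 82, 81, 81, 81, 83, 93, 117, 136, 145, 148, 140, 127, 108, 93, 83, 78, 79, 79, 79, 80]
[134, 136, 136, 137, 129, 120, 123, 128, 136, 145, 146, 144, 127, 106, 107, 114, 122, 130, 131, 130, 129]
[129, 130, 131, 131, 124, 120, 122, 126, 136, 144, 147, 145, 127, 113, 109, 109, 119, 128, 130, 132, 131]
[133, 132, 131, 130, 130, 126, 121, 126, 135, 143, 151, 143, 130, 114, 97, 105, 124, 132, 136, 138, 138]
[129, 130, 130, 131, 129, 119, 112, 124, 135, 144, 149, 140, 130, 108, 92, 111, 129, 131, 134, 134, 134]
tip [146, 147, 148, 150, 150, 152, 154, 151, 149, 150, 159, 136, 103, 126]
s5.png normal [0.39768176 0.91752341]
px/mm [-0.023  0.204 -0.246]
[40, 47, 54, 56, 59, 60, 60, 87, 137, 176, 198, 205, 173, 140, 114, 90, 69, 55, 51, 51, 50]
[115, 100, 76, 62, 54, 39, 52, 69, 118, 166, 182, 188, 170, 139, 113, 90, 72, 62, 52, 46, 41]
[128, 128, 127, 125, 126, 130, 131, 134, 148, 173, 190, 182, 164, 138, 109, 83, 59, 45, 40, 40, 43]
[114, 115, 115, 114, 114, 111, 106, 128, 156, 182, 205, 196, 169, 138, 111, 88, 64, 44, 40, 37, 37]
[58, 63, 66, 76, 89, 88, 81, 88, 123, 157, 179, 191, 165, 131, 105, 79, 58, 43, 36, 33, 31]
[49, 49, 48, 47, 46, 46, 53, 68, 122, 178, 193, 191, 168, 138, 110, 87, 68, 54, 43, 38, 31]
tip [195, 203, 205, 184, 184, 178, 182, 190, 193, 204, 179, 120, 59, 52]
```

The peg axis agrees to within 0.5 px, about 1 mm lower in z. Threading along the tool's -x.

drive_tool(plan=[{"dp":[-8,0,0],"turn":[0,0,0],"gripper":34},{"dp":[-10,0,0],"turn":[0,0,0],"gripper":34},{"dp":[-10,0,0],"turn":[0,0,0],"gripper":34},{"dp":[-10,0,0],"turn":[0,0,0],"gripper":34},{"dp":[-6,0,0],"turn":[0,0,0],"gripper":34},{"dp":[-6,0,0],"turn":[0,0,0],"gripper":34},{"dp":[-6,0,0],"turn":[0,0,0],"gripper":34},{"dp":[0,0,0],"turn":[0,0,0],"gripper":34}])

```text
clock: 17.0
tool_pos: [0.5999, 0.0327, 0.1515]
eef_rot: [0.027, 1.0, -0.0, 0.0]
wrist_force: [0.2, -0.2, -4.0]
grip_width: 0.426
gripper_force: 30.0
```

```bash
python3 -c "
from h import *
go([.6329,.0312,.151],86.9)"
```

```text
pos [0.5999 0.0327 0.1515] psi 86.91 tilt 0.04 turnz 0.01 dp [-33.    0.3   0.5] j [-0.13  0.18  1.73  0.    1.23 -1.65] F [ 0.2 -0.2 -4. ] 0.426 29.966558553278446 17.0
```

drive_tool(plan=[{"dp":[-6,0,0],"turn":[0,0,0],"gripper":34},{"dp":[-6,0,0],"turn":[0,0,0],"gripper":34},{"dp":[-6,0,0],"turn":[0,0,0],"gripper":34},{"dp":[-6,0,0],"turn":[0,0,0],"gripper":34},{"dp":[-6,0,0.5],"turn":[0,0,0],"gripper":34},{"dp":[-3,0,0],"turn":[0,0,0],"gripper":34},{"dp":[0,0,0],"turn":[0,0,0],"gripper":34}])

```text
clock: 17.58
tool_pos: [0.6325, 0.031, 0.1508]
eef_rot: [0.027, 1.0, -0.0, 0.0]
wrist_force: [-0.6, -0.3, -3.0]
grip_width: 0.425
gripper_force: 30.0
```

```bash
python3 -c "
from h import *
go([.6329,.0312,.142],86.9)
s=snap('scene','s6.png');u=proj(s,[[.633,.0312,.194]])[0].astype(int);print(u)
cv2.imwrite('pics/c9.png',cv2.resize(s['pixels'][u[1]-45:u[1]+45,u[0]-50:u[0]+50,::-1],(660,594),interpolation=3))"
```

```text
pos [0.6325 0.031  0.1508] psi 86.91 tilt 0.01 turnz 0.01 dp [-0.4  0.2  8.8] j [-0.13  0.26  1.65  0.    1.24 -1.65] F [-0.6 -0.3 -3. ] 0.425 29.96657833456993 17.5833
[219 171]
```

View pics/c9.png

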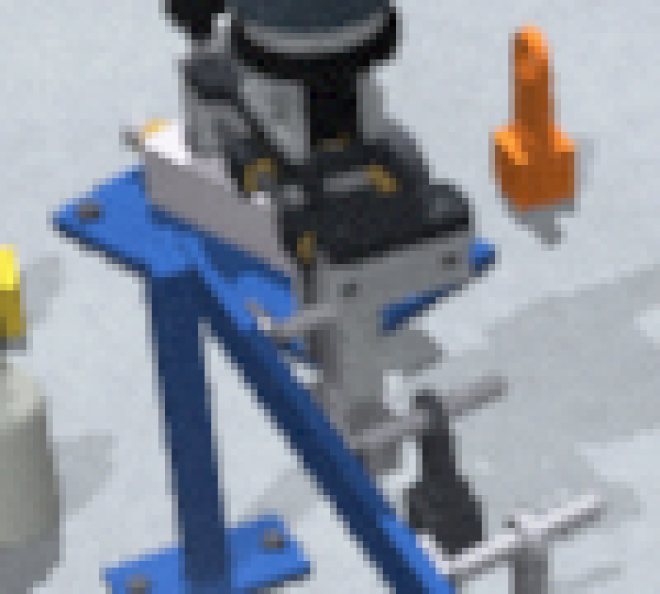

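The fingers straddle the peg line with the root visible at (270,315), and threading met no force. Lowering onto the peg should show a load transfer if the eye is on.

drive_tool(plan=[{"dp":[0,0,2],"turn":[0,0,0],"gripper":34},{"dp":[0,0,2],"turn":[0,0,0],"gripper":34},{"dp":[0,0,1],"turn":[0,0,0],"gripper":34},{"dp":[0,0,0],"turn":[0,0,0],"gripper":34},{"dp":[0,0,0],"turn":[0,0,0],"gripper":34}])

```text
clock: 18.05
tool_pos: [0.6317, 0.0312, 0.1458]
eef_rot: [0.027, 1.0, 0.0, -0.0]
wrist_force: [0.0, -0.4, -3.4]
grip_width: 0.426
gripper_force: 30.0
```

drive_tool(plan=[{"dp":[0,0,1],"turn":[0,0,0],"gripper":34},{"dp":[0,0,0],"turn":[0,0,0],"gripper":34}])

```text
clock: 18.22
tool_pos: [0.6318, 0.0311, 0.1449]
eef_rot: [0.027, 1.0, 0.0, -0.0]
wrist_force: [0.1, 0.2, -4.1]
grip_width: 0.426
gripper_force: 30.0
```

drive_tool(plan=[{"dp":[0,0,1],"turn":[0,0,0],"gripper":34},{"dp":[0,0,0],"turn":[0,0,0],"gripper":34}])

```text
clock: 18.38
tool_pos: [0.6318, 0.0311, 0.1438]
eef_rot: [0.027, 1.0, 0.0, -0.0]
wrist_force: [-0.6, -0.4, -3.8]
grip_width: 0.428
gripper_force: 30.0
```

drive_tool(plan=[{"dp":[0,0,1],"turn":[0,0,0],"gripper":34},{"dp":[0,0,0],"turn":[0,0,0],"gripper":34}])

```text
clock: 18.55
tool_pos: [0.6319, 0.0311, 0.1428]
eef_rot: [0.027, 1.0, 0.0, -0.0]
wrist_force: [0.0, 0.2, -3.3]
grip_width: 0.423
gripper_force: 30.0
```

drive_tool(plan=[{"dp":[0,0,1],"turn":[0,0,0],"gripper":34},{"dp":[0,0,0],"turn":[0,0,0],"gripper":34}])

```text
clock: 18.72
tool_pos: [0.6321, 0.0311, 0.1425]
eef_rot: [0.027, 1.0, -0.0, 0.0]
wrist_force: [-1.5, -0.2, -2.0]
grip_width: 0.424
gripper_force: 30.0
```

drive_tool(plan=[{"dp":[0,0,0.5],"turn":[0,0,0],"gripper":34},{"dp":[0,0,0],"turn":[0,0,0],"gripper":34}])

```text
clock: 18.88
tool_pos: [0.6322, 0.0311, 0.1423]
eef_rot: [0.027, 1.0, -0.0, 0.0]
wrist_force: [-2.3, -0.8, 2.2]
grip_width: 0.426
gripper_force: 30.0
```

The load transferred at the expected height, so the eye is resting on the peg. Releasing gently.

drive_tool(plan=[{"dp":[0,0,0],"turn":[0,0,0],"gripper":41},{"dp":[0,0,0],"turn":[0,0,0],"gripper":43},{"dp":[0,0,0],"turn":[0,0,0],"gripper":46},{"dp":[0,0,0],"turn":[0,0,0],"gripper":52},{"dp":[0,0,0],"turn":[0,0,0],"gripper":60},{"dp":[0,0,0],"turn":[0,0,0],"gripper":66},{"dp":[0,0,0],"turn":[0,0,0],"gripper":66},{"dp":[0,0,0],"turn":[0,0,0],"gripper":66},{"dp":[0,0,0],"turn":[0,0,0],"gripper":66},{"dp":[0,0,0],"turn":[0,0,0],"gripper":66}])

```text
clock: 19.72
tool_pos: [0.6319, 0.0311, 0.1414]
eef_rot: [0.027, 1.0, 0.0, -0.0]
wrist_force: [-0.1, -0.7, -0.0]
grip_width: 0.698
gripper_force: 0.0
```

drive_tool(plan=[{"dp":[0,0,-8],"turn":[0,0,0],"gripper":66},{"dp":[0,0,-15],"turn":[0,0,0],"gripper":66},{"dp":[0,0,-15],"turn":[0,0,0],"gripper":66},{"dp":[0,0,-15],"turn":[0,0,0],"gripper":66},{"dp":[0,0,-15],"turn":[0,0,0],"gripper":66},{"dp":[0,0,-20],"turn":[0,0,0],"gripper":66},{"dp":[0,0,-20],"turn":[0,0,0],"gripper":66},{"dp":[0,0,-20],"turn":[0,0,0],"gripper":66},{"dp":[0,0,-20],"turn":[0,0,0],"gripper":66},{"dp":[0,0,0],"turn":[0,0,0],"gripper":66},{"dp":[0,0,0],"turn":[0,0,0],"gripper":66}])

```text
clock: 20.63
tool_pos: [0.6325, 0.0311, 0.2909]
eef_rot: [0.027, 1.0, -0.0, 0.001]
wrist_force: [0.1, -0.2, 0.3]
grip_width: 0.702
gripper_force: 0.0
```

```bash
python3 -c "
from h import *
go([.6329,.0312,.29],86.9)
s=snap('scene','s7.png');u=[219,171]
cv2.imwrite('pics/c10.png',cv2.resize(s['pixels'][u[1]-45:u[1]+55,u[0]-50:u[0]+50,::-1],(600,600),interpolation=3))"
```

```text
pos [0.6325 0.0311 0.2909] psi 86.92 tilt 0.17 turnz 0.02 dp [-0.4  0.2  0.9] j [-0.13  0.15  1.51 -0.    1.48 -1.65] F [ 0.1 -0.2  0.3] 0.702 0.0 20.6333
```

View pics/c10.png

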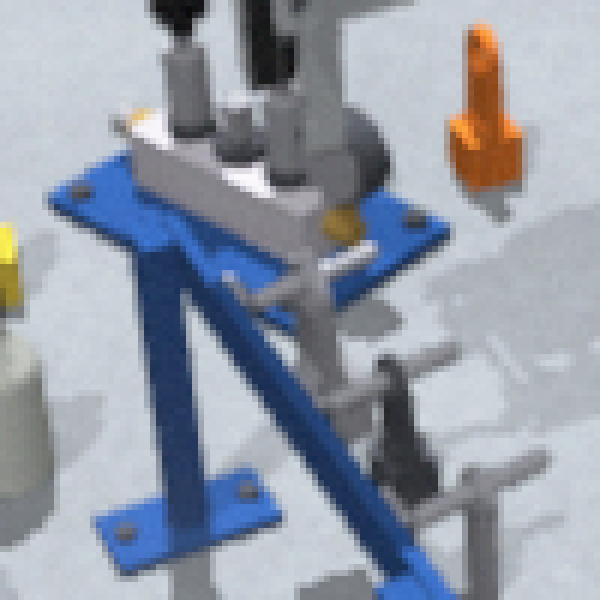

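The key hangs on the far peg at (315,310), with the tip sticking out at (370,255), and the gripper is clear. I'll let it settle, then hand in.

drive_tool(plan=[{"dp":[0,0,-5],"turn":[0,0,0],"gripper":66},{"dp":[0,0,0],"turn":[0,0,0],"gripper":66},{"dp":[0,0,0],"turn":[0,0,0],"gripper":66},{"dp":[0,0,0],"turn":[0,0,0],"gripper":66},{"dp":[0,0,0],"turn":[0,0,0],"gripper":66},{"dp":[0,0,0],"turn":[0,0,0],"gripper":66},{"dp":[0,0,0],"turn":[0,0,0],"gripper":66},{"dp":[0,0,0],"turn":[0,0,0],"gripper":66},{"dp":[0,0,0],"turn":[0,0,0],"gripper":66},{"dp":[0,0,0],"turn":[0,0,0],"gripper":66},{"dp":[0,0,0],"turn":[0,0,0],"gripper":66},{"dp":[0,0,0],"turn":[0,0,0],"gripper":66}])

```text
clock: 21.68
tool_pos: [0.6319, 0.0311, 0.2944]
eef_rot: [0.027, 1.0, -0.0, 0.0]
wrist_force: [0.4, 0.3, -0.1]
grip_width: 0.704
gripper_force: 0.0
```

```bash
python3 -c "
from h import *
s=capture('scene')['pixels'].astype(int);print(abs(s-load('s7.png')['pixels'])[155:200,205:235].mean())
print(manip.finish_job())"
```

```text
1.980246913580247
the job is handed in; nothing more can be done
None
```

The valve key was lifted off, stood on the bench, regripped by its edges and left hanging by its eye on the empty peg; the job was handed in at about 22 s, and the hand-in returned no verdict.

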